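# Close the filter drawer of the bench dust extractor and set its clamp screw

### The job

The filter drawer of the dust extractor on the woodworking bench has been left open: push it fully home until its catch clicks in. Then turn the black wing screw on top of the extractor clockwise until it seats, back it off a quarter turn so that the filter's seal is not crushed, and finish still holding the wings there, so that I can nip up the lock nut without the screw moving. Leave the tools and offcuts where they lie.

Things in the scene. Friction and masses are not known exactly. Their poses are not given: they have to be found in the camera images.
- extractor: dust extractor, fixed grey steel box 280 deep x 260 wide x 190 mm high. Origin: centre of its underside, on the bench; its front (drawer above intake grille) faces its own -x, y runs along the front. On top: wing screw on a 76 mm steel plate (3 mm) and brass bush (26 mm, 6 mm high); carrying handle along y at x = +118 mm, 40 mm high; nothing else within 80 mm of the screw's axis.
- filter_drawer (a joint): opening of the filter drawer in m: 0 = fully home at its stop, grows as it comes out to the extractor's -x (at most 0.12). It slides with about 1 N of friction; a sprung catch resists with up to about 8 N from an opening of 13 mm, fading to nothing at 5 mm. Stopped between, it springs back out to about 20 mm; from under 4 mm the catch draws it home and keeps it there.
- drawer_pull (a point): middle of the drawer's bar handle; moves with the drawer, axes as the extractor's. Level steel bar 11 mm thick, 141 mm long along y, 158 mm above the bench, 35 mm in front of the grey drawer front (252 mm wide, 118 to 182 mm above the bench). At x = -189 mm, y = 0 in the extractor's frame when home; the extractor's box begins at x = -140 mm.
- clamp_screw (a joint): angle of the clamp screw in rad: 0 = seated (a hard stop), grows as it is unscrewed, anticlockwise seen from above. Its axis is vertical, at x = -60 mm, y = 0 in the extractor's frame. About 0.1 N m of friction: it stays where it is left. It does not rise or sink noticeably as it turns.
- wing_knob: black plastic wing knob of the clamp screw, turning with it. Origin: on the screw's axis at mid-wing, 228 mm above the bench. x lies along the wings (52 mm tip to tip), y across them (12 mm thick, flat sides: the faces to pinch), z up. Wings reach from 12 mm below to 18 mm above the origin; below them a 13 mm neck and, from 21 mm below the origin down, the lock nut (17 mm).
- rub_block: bystander: cork sanding block with yellow paper underneath, 50 x 90 x 26 mm, lying on the extractor's top beside the carrying handle; origin under its centre
- offcut_big: bystander: wood offcut 85 x 45 x 38 mm on the bench under the open drawer; origin under its centre
- offcut_small: bystander: wood offcut 32 x 32 x 30 mm on the bench near the drawer; origin under its centre
- scraper: bystander: dark steel card scraper 145 x 63 x 4 mm lying flat on the bench; origin under its centre
- rasp: bystander: rasp with a dark wooden handle, 340 mm long, 33 mm high, lying on the bench; origin under its middle, x towards the tip
- spokeshave: bystander: spokeshave with two black handles, 240 mm long, 42 mm high, lying on the bench; origin under its middle, x along the handles
- mallet: bystander: round wooden mallet, 250 mm long, head 72 mm thick, lying on the bench; origin under it, x towards the head

How it is judged (in metres and radians):
On the way, in this order (a step that is already met when the one before it is completed fails the run):
1. the filter drawer is fully home, caught by its catch (value of joint filter_drawer below 0.003 m), for 0.2 s.
2. with the drawer home, the clamp screw is turned clockwise until it seats (value of joint clamp_screw below 0.06 rad and value of joint filter_drawer below 0.003 m), for 0.1 s.
At the end, for the whole second after the job is handed in: Drawer within 3 mm of home; screw at rest a quarter turn back from its seat (1.29 to 1.85 rad, 90 degrees give or take 16); fingers hold the wing knob with over 3 N, grasp point within 30 mm of the screw's axis seen from above. The program finishes while holding (value of joint filter_drawer below 0.003 m and value of joint clamp_screw between 1.29 and 1.85 rad and velocity of joint clamp_screw between -0.05 and 0.05 rad/s and contact force between the fingers and wing_knob above 3 N and horizontal distance between the grasp point and wing_knob below 0.03 m); the arm keeps its last pose, push and grip.
It fails at once if a tool, offcut or the sanding block is moved by more than 30 mm (distance of any of rub_block, offcut_big, offcut_small, scraper, rasp, spokeshave, mallet from where it was at the start of the episode above 0.03 m).
It also fails if it takes over 64 s, if anything falls off the work surface, if the arm or the gripper's body presses on something with over 40 N, if the wrist force passes 120 N, or if a joint passes its speed limit or range.

### The arm

A 6-joint arm with a two-finger parallel gripper is mounted at the origin on the work surface. World frame = base frame: x ahead of the robot, y to its left, z up, the work surface at z = 0. Lengths are in mm, angles in rad, forces in N, time in s.
With the tool pointing down it reaches from about 250 to 725 mm from the base axis. Payload 4 kg.
Tool frame: the origin (TCP) lies on the centre line of the jaws, within the pads' length; the fingertips stand 25 mm ahead of it and the grasp point (between the pads) lies 6 mm ahead of it; z points along the fingers, y is the direction in which the jaws open and shut (so a half turn about z gives the same grasp; the last joint's range is limited). The gripper opens to 85 mm and grips with 20 to 120 N. Pads are 22 mm wide; open, the fingers measure 114 mm over their backs; the gripper's body (76 mm by 85 mm) begins 54 mm behind the grasp point. The pads swing forward as they close: fully open they stand 13 mm farther back than shut.
Start: joints at [-1.335, 0.241, 0.005, 1.335, 0, 1.571], TCP at [116.809, -486.164, 219.006] pointing down, gripper open.
Joint ranges: [-2.72, 2.72], [-1.05, 1.87], [-1.09, 1.28], [-1.99, 2.15], [-1.42, 1.44], [-3.14, 3.14]. Speed limits (rad/s): [2.79, 2.79, 3.14, 3.14, 3.14, 3.14].

### API

Orientations are given as a rotation vector (axis times angle).
In Python, from rig import env, eyes gives the robot as it stands. The module is installed in compiled form; this text tells all that it offers.
- The arm moves only by the shell command python3 -m handwheel 'ROWS' [FORCE]. ROWS is JSON, a list of rows, each a list of 3 entries, a list of its own where there are three numbers: the turn, a rotation vector about the world's x, y, z in degrees, then the shift along the world's x, y, z in m, then the finger opening in m, from 0 to 0.0854. In form: [[[ax, ay, az], [tx, ty, tz], gripper], ...]. A call has 1 to 12 rows; each row is the pose to reach, as a shift and turn from the pose commanded when the call began; what a row does not reach only later rows make up. A row lasts 1/12 s, in which the tool goes at most 41.7 mm and 7.16 degrees, less where a joint would pass 70% of its speed; a pose out of reach is approached as far as the arm can. A call with a gripper value outside its range is refused whole. The fingers move at their own pace and stop on an object; FORCE is the grip in N (left out, the last holds). Time passes only in rows, so rows that repeat a pose let the fingers close. It gives the time, the measured TCP pose, the force and the opening at its end, in the units of the state.
- env.read_state(): the state, without advancing time (a new reading comes with each control period).
- eyes.read_camera(name): name is "scene" or "top" or "wrist"; returns the picture (400x640x3 uint8, red, green, blue); there is no depth.
- eyes.camera_info(name): a dict with "K" (3x3 intrinsics, pixels), "pose" (4x4, takes a point from camera to world coordinates). Camera axes: x right, y down, z forward; pixel columns grow to the right and rows downward; lengths in mm; the calibration is good to about 2 mm. The wrist camera is an equidistant fisheye: a pixel r from the principal point sees the ray r / f radians off the axis. A picture is of the moment at which its call begins: read the wrist's pose just before it. camera_info takes no time and is no camera call; for the wrist camera it gives the pose at the moment of the call.
- env.finish_job(): hands the job in, once; it reports no verdict.
Trained networks look in the newest picture that a camera, given by its name, has taken for a name from the list of things; names that differ only in an ending like _2 or _b are one class to them, and where a whole thing is asked for, a point or a joint stands for the part that bears it (a point fixed in the world has none). Each returns a list of dicts, best first, with "confidence" (0 to 1); they miss things now and then, are a little off and sometimes report something else, mostly with a low value. They report only what shows in the picture. A call takes as long as a camera call.
- eyes.masks_of(camera, target): "pixels" (400x640 bool, what is visible of it) and "rect" ([left, top, width, height] in pixels, round what is visible of it).
The state is a dict: "time_s": time; "joint_pos": joint angles; "qd": joint speeds; "joint_efforts": joint torques, N m; "tool_pos": TCP position; "eef_rot": TCP orientation; "wrist_force": force on the tool from outside, world axes, zero at the start; "wrist_torque": the same for the moment, N m; "finger_gap": opening from 0.0 (shut) to 1.0 (fully open).
Only numpy, scipy, OpenCV 4.12 (cv2) and the standard library are available. Lean on these libraries where they do the work, as an engineer would, in place of code of your own. Each camera call takes 0.05 s, during which the arm holds its last target. There are 200 camera calls.

## Working session

There is one attempt and no reset: what is moved stays moved. The work goes in short steps, Python scripts to look and compute and a shell command to move; the robot and the scene stay as the last step left them, time stands still between calls to the robot, and variables do not carry over. Pictures are saved under pics/ and viewed, about 8 in all and at most 12, crops included, and the job is handed in when it is done.

```bash
mkdir -p pics; cat > h.py <<'E'
import numpy as np, cv2
from rig import env, eyes
def ray(info,u,v):
    K=np.array(info["K"]);P=np.array(info["pose"])
    d=np.linalg.inv(K)@[u,v,1]; return P[:3,3],P[:3,:3]@d
def atz(info,u,v,z):
    o,d=ray(info,u,v); return o+d*(z-o[2])/d[2]
def proj(info,p):
    K=np.array(info["K"]);P=np.array(info["pose"])
    c=P[:3,:3].T@(np.array(p,float)-P[:3,3]); q=K@c; return q[:2]/q[2]
E
python3 - <<'E'
from h import *
ims=[]
for c in("scene","top"):
    im=eyes.read_camera(c); cv2.imwrite(f"pics/{c}0.png",im[:,:,::-1])
    i=eyes.camera_info(c);print(c,np.round(i["K"],1).tolist(),np.round(i["pose"],3).tolist())
    for t in("extractor","drawer_pull","filter_drawer","wing_knob","rub_block","clamp_screw"):
        for m in eyes.masks_of(c,t)[:2]:
            p=m["pixels"].astype(np.uint8); r=cv2.minAreaRect(cv2.findNonZero(p))
            print(t,round(m["confidence"],2),m["rect"],np.round(r[0],1),np.round(r[1],1),round(r[2],1))
s=env.read_state();print(s)
E
```

```text
scene [[470.2, 0.0, 317.9], [0.0, 470.2, 198.1], [0.0, 0.0, 1.0]] [[-0.958, 0.218, -0.186, 917.751], [0.286, 0.743, -0.604, 954.719], [0.007, -0.632, -0.775, 1400.441], [0.0, 0.0, 0.0, 1.0]]
extractor 0.72 [271.0, 137.5, 112.5, 106.2] [321.5 192.5] [108.8  88.5] 59.9
filter_drawer 0.86 [301.5, 188.9, 78.8, 52.9] [344.1 218.9] [36.1 77.4] 69.0
wing_knob 0.46 [317.7, 171.8, 16.6, 11.9] [326.5 177.5] [ 9.9 15.6] 45.0
rub_block 0.79 [278.2, 154.3, 28.1, 22.1] [290.4 166.2] [15.8 27.8] 71.6
clamp_screw 0.66 [325.9, 267.7, 18.4, 12.3] [333.8 273.1] [10.4 12.3] 18.4
top [[505.9, 0.0, 319.1], [0.0, 505.9, 194.9], [0.0, 0.0, 1.0]] [[-0.013, -0.995, 0.096, 441.357], [-1.0, 0.013, 0.007, -22.199], [-0.008, -0.096, -0.995, 1902.799], [0.0, 0.0, 0.0, 1.0]]
extractor 0.73 [268.9, 156.4, 124.4, 87.4] [331.5 200.8] [ 77.6 124.7] 79.9
extractor 0.35 [270.2, 172.1, 37.0, 73.7] [287.3 209.4] [71.4 34.1] 79.2
drawer_pull 0.71 [269.0, 171.3, 40.5, 74.1] [287.4 209.3] [71.4 35.3] 79.2
filter_drawer 0.92 [271.8, 173.0, 39.4, 75.5] [287.4 209.4] [73.3 34.9] 79.6
rub_block 0.9 [350.7, 160.0, 16.6, 24.9] [359.3 172.6] [26.7 14.8] 79.7
{'time_s': 0.7, 'joint_pos': array([-1.33499635e+00,  2.40570837e-01,  5.00390435e-03,  1.33523780e+00,
        5.54580047e-06,  1.57077868e+00]), 'qd': array([-0.00021267,  0.0010404 , -0.00062474,  0.00052448, -0.00189725,
       -0.00057194]), 'joint_efforts': array([ 5.07696896e-04, -3.72081649e+01,  2.52640790e+01,  9.83105892e-04,
        6.55007739e-05, -2.12711102e-07]), 'tool_pos': array([ 116.80893786, -486.15009213,  219.02253828]), 'eef_rot': array([-3.11977102e+00, -3.69562704e-01, -7.09736694e-06]), 'wrist_force': array([ 1.12618542, -0.04202141,  0.27715422]), 'wrist_torque': array([ 0.02093232,  0.02765931, -0.03945448]), 'finger_gap': 1.0018943062004235}
```

```bash
python3 - <<'E'
from h import *
a=cv2.imread("pics/scene0.png")[110:310,210:450];b=cv2.imread("pics/top0.png")[110:310,210:450]
cv2.imwrite("pics/both.png",np.vstack([cv2.resize(a,None,fx=3,fy=3,interpolation=2)[:600], ])[:600,:720])
cv2.imwrite("pics/t1.png",cv2.resize(b,None,fx=3,fy=3,interpolation=2))
E
```

```text
(no output)
```

View pics/both.png

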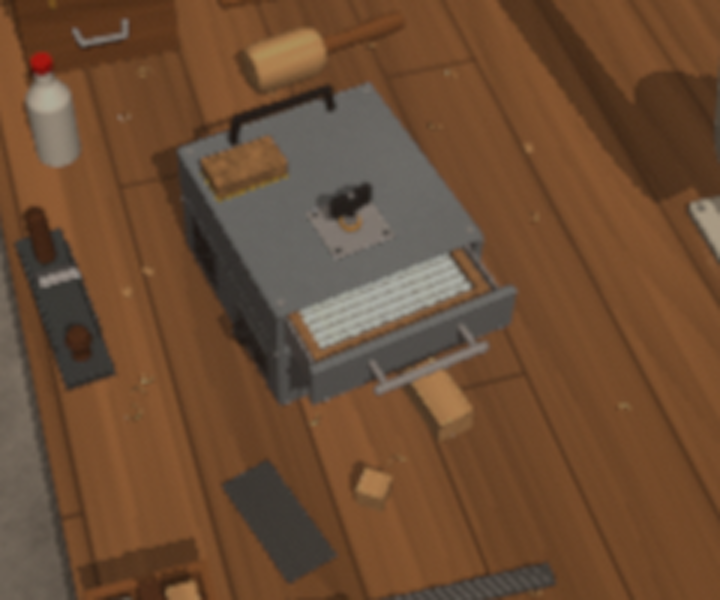

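View pics/t1.png

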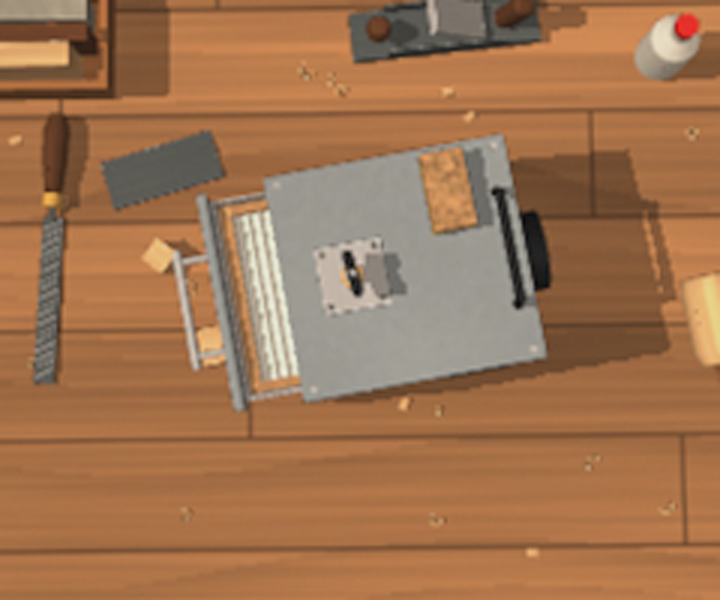

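The scene picture shows the open drawer facing the scene camera, with the wing knob near (348,200) in the crop. In the top view the front faces image left. The top-plate corners are about (265,178), (503,136), (545,355) and (302,400), the bar runs (178,258)–(197,366), and the wings run (347,252)–(357,292).

```bash
python3 - <<'E'
from h import *
i=eyes.camera_info("top")
f=lambda x,y,z:atz(i,210+(x+.5)/3-.5,110+(y+.5)/3-.5,z)
C=np.array([f(*c,190) for c in((265,178),(503,136),(545,355),(302,400))]);print(np.round(C,0))
print([np.linalg.norm(C[k]-C[(k+1)%4]).round() for k in range(4)])
o=C.mean(0); ex=(C[1]-C[0])+(C[2]-C[3]); 
ey=C[0]-C[3]+C[1]-C[2]
a=np.arctan2(ex[1],ex[0]); b=np.arctan2(ey[1],ey[0])-np.pi/2
print("origin",o,"yaw",np.degrees([a,b]))
print("bar",f(178,258,158),f(197,366,158)); print("wing",f(347,252,246),f(357,292,246))
y=(a+b)/2 if abs(a-b)<1 else a
R=np.array([[np.cos(y),-np.sin(y)],[np.sin(y),np.cos(y)]])
print("screw",o[:2]+R@[-60,0],"pull home",o[:2]+R@[-189,0])
p=((f(178,258,158)+f(197,366,158))/2)[:2]; print("pull in ext",R.T@(p-o[:2]))
E
```

```text
[[ 696.   61.  190.]
 [ 741. -211.  190.]
 [ 491. -252.  190.]
 [ 444.   22.  190.]]
[np.float64(276.0), np.float64(254.0), np.float64(278.0), np.float64(256.0)]
origin [592.75754974 -95.0797787  190.        ] yaw [-80.47442342 -80.86529989]
bar [608.85020059 164.14372431 158.        ] [484.0266209  142.69275481 158.        ]
wing [604.5467694  -30.80823561 246.        ] [560.42759844 -41.14630719 246.        ]
screw [583.03017586 -35.87354426] pull home [562.11632203  91.41985981]
pull in ext [-252.71992519   -5.41914452]
```

```bash
python3 -m handwheel '[[[0,0,7],[0,0,0.04],0],[[0,0,14],[0.02,0.03,0.08],0],[[0,0,86],[0.283,0.426,0.09],0],[[0,0,86],[0.283,0.426,0.09],0],[[0,0,86],[0.283,0.426,0.09],0],[[0,0,86],[0.283,0.426,0.09],0],[[0,0,86],[0.283,0.426,0.09],0],[[0,0,86],[0.283,0.426,0.09],0],[[0,0,86],[0.283,0.426,0.09],0],[[0,0,86],[0.283,0.426,0.09],0],[[0,0,86],[0.283,0.426,0.09],0],[[0,0,86],[0.283,0.426,0.09],0]]' 30; python3 -c "
from h import *
s=env.read_state();print(s['tool_pos'],s['joint_pos'],s['eef_rot'])"
```

```text
time_s: 1.7
tool_pos: [363.3, -114.2, 306.9]
eef_rot: [2.029, 2.396, 0.001]
wrist_force: [0.8, -2.2, -0.2]
finger_gap: 0.0
[ 363.28907991 -114.21112761  306.86690162] [-3.04495036e-01 -2.25482261e-02 -6.80412618e-02  1.52390797e+00
 -1.23510839e-04  1.10084081e+00] [2.02941081e+00 2.39639634e+00 6.70703162e-04]
```

```bash
python3 -m handwheel '[[[0,0,0],[0.185,0.315,0],0],[[0,0,0],[0.185,0.315,0],0],[[0,0,0],[0.185,0.315,0],0],[[0,0,0],[0.185,0.315,0],0],[[0,0,0],[0.185,0.315,0],0],[[0,0,0],[0.185,0.315,0],0],[[0,0,0],[0.185,0.315,0],0],[[0,0,0],[0.185,0.315,0],0],[[0,0,0],[0.185,0.315,0],0],[[0,0,0],[0.185,0.315,0],0],[[0,0,0],[0.185,0.315,0],0],[[0,0,0],[0.185,0.315,0],0]]'; python3 - <<'E'
from h import *
s=env.read_state();print(s['joint_pos'])
i=eyes.camera_info("wrist");print(np.round(i["K"],1).tolist(),np.round(i["pose"],3).tolist())
cv2.imwrite("pics/w1.png",eyes.read_camera("wrist")[:,:,::-1])
E
```

```text
time_s: 2.7
tool_pos: [547.3, 198.5, 306.0]
eef_rot: [-2.037, -2.391, 0.002]
wrist_force: [-0.8, 0.3, -0.8]
finger_gap: -0.001
[ 3.48195174e-01  4.00261045e-01  4.51852451e-01  1.62368578e+00
 -3.87757056e-04  1.75946108e+00]
[[309.7, 0.0, 320.5], [0.0, 309.7, 201.2], [0.0, 0.0, 1.0]] [[0.987, 0.15, 0.052, 533.69], [0.158, -0.933, -0.322, 282.133], [0.0, 0.326, -0.945, 460.901], [0.0, 0.0, 0.0, 1.0]]
```

View pics/w1.png

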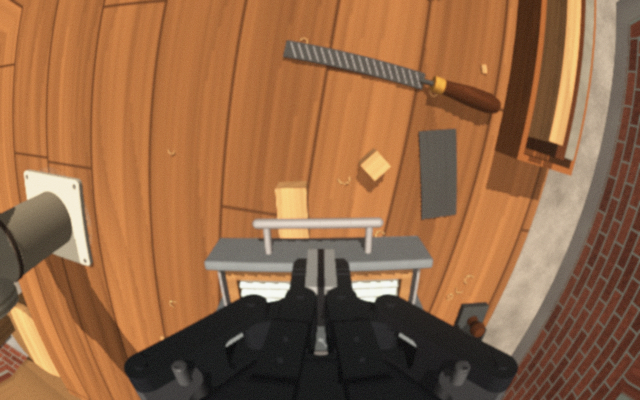

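The wrist view shows the bar at about (318,223), running from (255,223) to (382,223). The offcuts lie beyond it.

```bash
cat >> h.py <<'E'
def fish(info,u,v,z):
    K=np.array(info["K"]);P=np.array(info["pose"])
    a=np.array([(u-K[0,2])/K[0,0],(v-K[1,2])/K[1,1]]);r=np.hypot(*a)
    d=P[:3,:3]@np.r_[a/r*np.sin(r),np.cos(r)]; o=P[:3,3]; return o+d*(z-o[2])/d[2]
E
python3 - <<'E'
from h import *
i=eyes.camera_info("wrist")
for u in((255,223),(382,223),(318,223)):print(fish(i,*u,158).round())
for u in((207,252),(431,252)):print("front top",fish(i,*u,182).round())
for u in((292,183),(308,183)):print("offcut top",fish(i,*u,38).round())
E
```

```text
[484. 143. 158.]
[620. 164. 158.]
[552. 154. 158.]
front top [438. 110. 182.]
front top [675. 148. 182.]
offcut top [513. 158.  38.]
offcut top [535. 162.  38.]
```

```bash
python3 -m handwheel '[[[0,0,0],[0,0.003,-0.145],0],[[0,0,0],[0,0.003,-0.145],0],[[0,0,0],[0,0.003,-0.145],0],[[0,0,0],[0,0.003,-0.145],0],[[0,0,0],[0,0.003,-0.145],0],[[0,0,0],[0,0.003,-0.145],0]]'; python3 -m handwheel '[[[0,0,0],[0.003,-0.02,0],0],[[0,0,0],[0.005,-0.03,0],0],[[0,0,0],[0.007,-0.042,0],0],[[0,0,0],[0.009,-0.054,0],0],[[0,0,0],[0.010,-0.060,0],0],[[0,0,0],[0.010,-0.060,0],0],[[0,0,0],[0.010,-0.060,0],0]]'
```

```text
time_s: 3.25
tool_pos: [546.8, 200.3, 161.7]
eef_rot: [-2.039, -2.389, 0.002]
wrist_force: [0.1, 0.4, 0.7]
finger_gap: 0.0
time_s: 3.83
tool_pos: [557.9, 141.5, 161.7]
eef_rot: [2.039, 2.39, 0.001]
wrist_force: [0.3, -0.2, -0.6]
finger_gap: 0.002
```

```bash
python3 -m handwheel '[[[0,0,0],[0.002,-0.010,0],0],[[0,0,0],[0.003,-0.020,0],0],[[0,0,0],[0.004,-0.024,0],0],[[0,0,0],[0.004,-0.024,0],0],[[0,0,0],[0.004,-0.024,0],0]]'; python3 - <<'E'
from h import *
i=eyes.camera_info("wrist")
im=eyes.read_camera("wrist");cv2.imwrite("pics/w2.png",im[:,:,::-1])
E
```

```text
time_s: 4.25
tool_pos: [561.6, 117.4, 161.2]
eef_rot: [-2.038, -2.39, 0.001]
wrist_force: [0.5, -0.9, -0.3]
finger_gap: -0.003
```

View pics/w2.png

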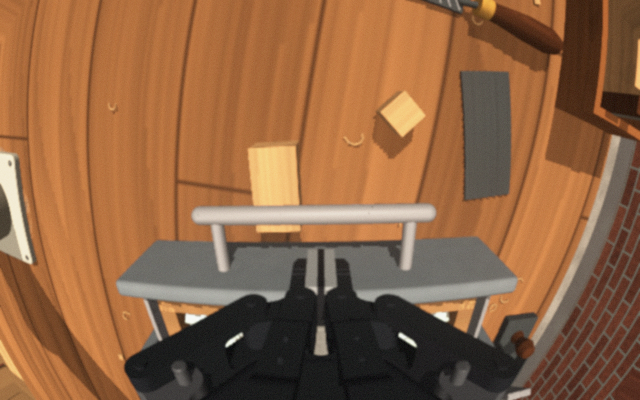

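```bash
python3 - <<'E'
from h import *
i=eyes.camera_info("wrist");print(np.round(i["pose"],3).tolist())
for u in((195,214),(434,214),(315,214)):print(fish(i,*u,158).round(1))
print("front top",fish(i,120,286,182).round(),fish(i,513,286,182).round())
print("box",fish(i,320,330,190))
s=env.read_state();print(s['tool_pos'],s['joint_pos'])
im=eyes.read_camera("top")
cv2.imwrite("pics/t2.png",cv2.resize(im[130:290,230:430],None,fx=4,fy=3.75)[:,:,::-1])
E
```

```text
[[0.987, 0.149, 0.052, 547.947], [0.158, -0.934, -0.321, 201.172], [0.001, 0.326, -0.946, 316.184], [0.0, 0.0, 0.0, 1.0]]
[486.  128.2 158. ]
[622.3 150.  158. ]
[554.9 139.6 158. ]
front top [441.  81. 182.] [681. 120. 182.]
box [566.25254395  85.66204218 190.        ]
[561.54967709 117.65779429 161.19713415] [ 2.06544622e-01  4.15828450e-01  1.01071199e-01  1.25645126e+00
 -1.62541863e-05  1.61829984e+00]
```

View pics/t2.png

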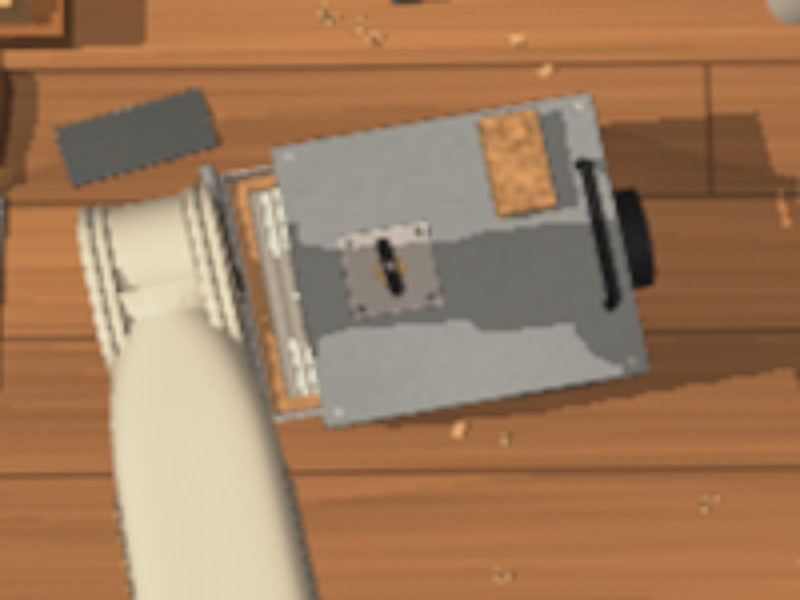

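```bash
python3 - <<'E'
from h import *
from scipy.spatial.transform import Rotation as Ro
i=eyes.camera_info("wrist");s=env.read_state()
P=np.array(i["pose"]);K=np.array(i["K"])
R=Ro.from_rotvec(s["eef_rot"]).as_matrix();T=s["tool_pos"]
def fp(p):
    c=P[:3,:3].T@(p-P[:3,3]);r=np.hypot(c[0],c[1]);th=np.arctan2(r,c[2]);return K[:2,2]+K[0,0]*th*c[:2]/r
print("cam in tool",R.T@(P[:3,3]-T), (R.T@P[:3,:3]).round(2).tolist())
for x in(-11,0,11):
  for z in(-40,-19,0,6,25): print(x,z,fp(T+R@[x,0,z]).round())
for z in (150,158,170): print("bar if at outer",z,fp(np.array([558.,101,z])).round())
E
python3 -c "
import cv2;a=cv2.imread('pics/w2.png')[190:370,200:440];cv2.imwrite('pics/w2c.png',cv2.resize(a,None,fx=3,fy=3,interpolation=2))"
```

```text
cam in tool [  84.62110865   -0.28083044 -154.98227115] [[-0.0, -0.95, -0.33], [1.0, -0.0, 0.0], [-0.0, -0.33, 0.95]]
-11 -40 [321. 313.]
-11 -19 [321. 288.]
-11 0 [321. 270.]
-11 6 [321. 265.]
-11 25 [321. 250.]
0 -40 [321. 295.]
0 -19 [321. 271.]
0 0 [321. 253.]
0 6 [321. 248.]
0 25 [321. 235.]
11 -40 [321. 275.]
11 -19 [321. 252.]
11 0 [321. 236.]
11 6 [321. 231.]
11 25 [321. 219.]
bar if at outer 150 [311. 267.]
bar if at outer 158 [310. 274.]
bar if at outer 170 [310. 285.]
```

View pics/w2c.png

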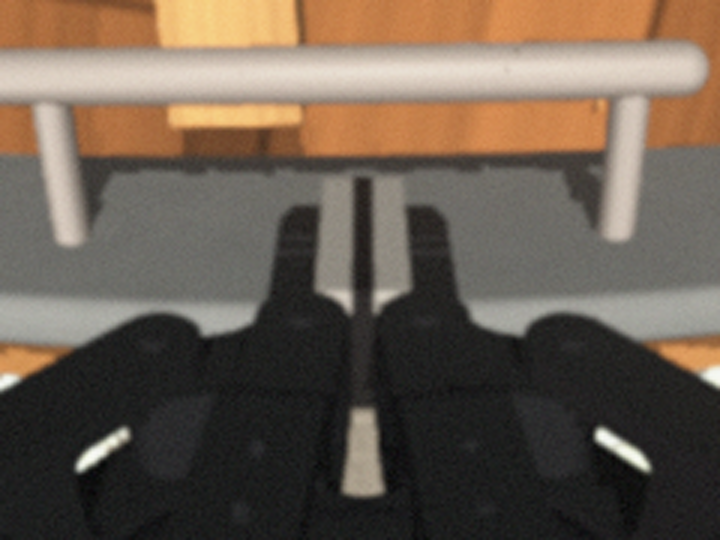

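The bar is at y≈140 while the TCP is at 117, so the fingers are now behind the bar and pushing on the drawer front. They either passed over the bar or slipped into the gap. I'll pull back slightly to find out which, because the fingertip height matters for the knob.

```bash
python3 -m handwheel '[[[0,0,0],[-0.002,0.012,0],0],[[0,0,0],[-0.004,0.025,0],0],[[0,0,0],[-0.004,0.025,0],0],[[0,0,0],[-0.004,0.025,0],0]]'; python3 - <<'E'
from h import *
i=eyes.camera_info("wrist")
im=eyes.read_camera("wrist");cv2.imwrite("pics/w3.png",cv2.resize(im[190:370,200:440],None,fx=3,fy=3)[:,:,::-1])
print(i["pose"][:3,3])
for m in eyes.masks_of("wrist","drawer_pull")[:2]: print(m["confidence"],m["rect"])
E
```

```text
time_s: 4.68
tool_pos: [557.3, 144.5, 161.3]
eef_rot: [2.034, 2.394, -0.0]
wrist_force: [0.9, -0.3, 0.3]
finger_gap: -0.001
[543.38351354 227.93318225 316.2781387 ]
0.97 [131.3, 244.3, 376.1, 109.0]
```

View pics/w3.png

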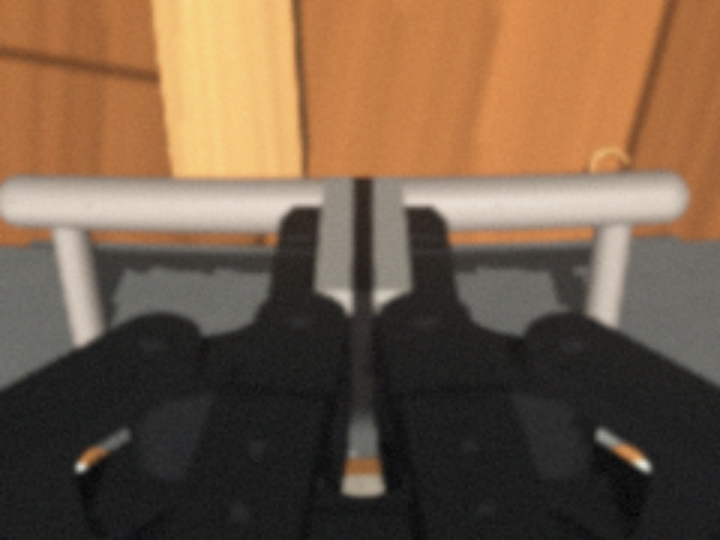

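The bar stayed put and now shows at v≈257, beneath the fingers. So the tips are above the bar, higher than "25 mm ahead of the TCP" would put them. I'll lower gently onto the bar to measure the tip offset.

```bash
python3 -c "
from h import *
i=eyes.camera_info('wrist');print(fish(i,319,257,158))"
for k in 1 2 3 4; do echo; done >/dev/null
python3 -m handwheel '[[[0,0,0],[0,0,-0.003],0],[[0,0,0],[0,0,-0.006],0],[[0,0,0],[0,0,-0.006],0]]' | grep -E 'pos|force'
python3 -m handwheel '[[[0,0,0],[0,0,-0.003],0],[[0,0,0],[0,0,-0.003],0]]' | grep -E 'pos|force'
```

```text
[557.15691514 139.10160742 158.        ]
tool_pos: [557.1, 142.5, 154.4]
wrist_force: [0.2, -0.1, -0.3]
tool_pos: [557.3, 142.5, 151.6]
wrist_force: [-0.2, -0.6, -0.6]
```

```bash

python3 -m handwheel '[[[0,0,0],[0,0,-0.003],0],[[0,0,0],[0,0,-0.003],0]]' | grep -E 'pos|force'
python3 -m handwheel '[[[0,0,0],[0,0,-0.003],0],[[0,0,0],[0,0,-0.003],0]]' | grep -E 'pos|force'
python3 -m handwheel '[[[0,0,0],[0,0,-0.003],0],[[0,0,0],[0,0,-0.003],0]]' | grep -E 'pos|force'
python3 - <<'E'
from h import *
s=env.read_state();print(s["joint_efforts"])
i=eyes.camera_info("wrist");eyes.read_camera("wrist")
for m in eyes.masks_of("wrist","drawer_pull")[:1]:
    print(m["confidence"],m["rect"]); p=m["pixels"]
    for c in (270,390): print(c, np.where(p[:,c])[0][[0,-1]])
im=eyes.read_camera("wrist");cv2.imwrite("pics/w4.png",cv2.resize(im[190:370,200:440],None,fx=3,fy=3)[:,:,::-1])
E
```

```text
tool_pos: [557.7, 142.7, 151.1]
wrist_force: [-2.1, -1.2, 6.2]
tool_pos: [557.9, 142.8, 150.8]
wrist_force: [-7.0, -2.6, 19.5]
tool_pos: [558.1, 142.8, 150.5]
wrist_force: [-12.5, -3.2, 31.5]
[ -0.11932311 -27.67743766  19.36950982  -5.08415803   0.02800807
  -0.04320415]
0.85 [121.2, 252.8, 390.8, 99.5]
270 [256 300]
390 [254 293]
```

The tips touched the bar top (163.5 mm) at a TCP height of about 151. When shut, the tips are therefore about 12 mm above the reported TCP, which also matches their place in the wrist image. Next I'll lift, move into the gap between bar and front, and push on the drawer front.

```bash

python3 -m handwheel '[[[0,0,0],[0,0,0.027],0],[[0,0,0],[0,0,0.027],0],[[0,0,0],[0.004,-0.022,0.027],0],[[0,0,0],[0.004,-0.022,0.027],0],[[0,0,0],[0.004,-0.022,0.027],0],[[0,0,0],[0.004,-0.022,0.013],0],[[0,0,0],[0.004,-0.022,0.006],0],[[0,0,0],[0.004,-0.022,0.006],0]]' | grep -E 'pos|force'
python3 -m handwheel '[[[0,0,0],[0.002,-0.012,0],0],[[0,0,0],[0.004,-0.024,0],0],[[0,0,0],[0.005,-0.032,0],0],[[0,0,0],[0.005,-0.032,0],0]]' | grep -E 'pos|force'
```

```text
tool_pos: [559.9, 120.9, 146.9]
wrist_force: [0.1, -0.5, -0.5]
tool_pos: [567.3, 86.6, 149.8]
wrist_force: [-0.3, -0.7, 0.4]
```

```bash

python3 -m handwheel '[[[0,0,0],[0.001,-0.007,0],0],[[0,0,0],[0.002,-0.012,0],0]]' | grep -E 'pos|force'
python3 -m handwheel '[[[0,0,0],[0.000,-0.003,0],0],[[0,0,0],[0.001,-0.005,0],0]]' | grep -E 'pos|force'
python3 -m handwheel '[[[0,0,0],[0.000,-0.003,0],0],[[0,0,0],[0.001,-0.005,0],0]]' | grep -E 'pos|force'

```

```text
tool_pos: [568.6, 78.4, 150.0]
wrist_force: [-3.3, 14.3, 2.6]
tool_pos: [568.9, 76.8, 150.0]
wrist_force: [-4.0, 13.1, 2.7]
tool_pos: [570.4, 68.7, 149.9]
wrist_force: [-2.6, 1.9, 1.0]
```

```bash

python3 -m handwheel '[[[0,0,0],[0.000,-0.003,0],0],[[0,0,0],[0.000,-0.003,0],0]]' | grep -E 'pos|force'
python3 -m handwheel '[[[0,0,0],[0.000,-0.003,0],0],[[0,0,0],[0.000,-0.003,0],0]]' | grep -E 'pos|force'
python3 -m handwheel '[[[0,0,0],[0.000,-0.003,0],0],[[0,0,0],[0.000,-0.003,0],0]]' | grep -E 'pos|force'
```

```text
tool_pos: [570.6, 67.0, 150.0]
wrist_force: [-1.1, 9.0, 1.4]
tool_pos: [570.6, 67.0, 150.0]
wrist_force: [-1.2, 17.3, 1.0]
tool_pos: [570.6, 67.0, 150.1]
wrist_force: [-1.5, 24.4, 1.0]
```

```bash

python3 -m handwheel '[[[0,0,0],[0,0.010,0],0],[[0,0,0],[0,0.010,0.04],0],[[0,0,0],[0,0.010,0.08],0],[[0,0,0],[0,0.010,0.12],0],[[0,0,7],[0,0.010,0.14],0],[[0,0,94],[0.012,-0.095,0.14],0.06],[[0,0,94],[0.012,-0.095,0.14],0.06],[[0,0,94],[0.012,-0.095,0.14],0.06],[[0,0,94],[0.012,-0.095,0.14],0.06],[[0,0,94],[0.012,-0.095,0.14],0.06],[[0,0,94],[0.012,-0.095,0.14],0.06],[[0,0,94],[0.012,-0.095,0.14],0.06]]' 
python3 -m handwheel '[[[0,0,37],[0,0,0],0.06],[[0,0,37],[0,0,0],0.06],[[0,0,37],[0,0,0],0.06],[[0,0,37],[0,0,0],0.06],[[0,0,37],[0,0,0],0.06],[[0,0,37],[0,0,0],0.06],[[0,0,37],[0,0,0],0.06]]' 
python3 - <<'E'
from h import *
s=env.read_state();print(s['joint_pos'],s['tool_pos'])
i=eyes.camera_info("wrist");im=eyes.read_camera("wrist")
for t in("wing_knob","filter_drawer"):
  for m in eyes.masks_of("wrist",t)[:1]:
    r=cv2.minAreaRect(cv2.findNonZero(m["pixels"].astype(np.uint8)));print(t,m["confidence"],m["rect"],r)
cv2.imwrite("pics/w5.png",im[:,:,::-1]); t=eyes.read_camera("top")
E
```

```text
time_s: 8.85
tool_pos: [582.7, -38.7, 289.5]
eef_rot: [0.666, 3.07, -0.002]
wrist_force: [0.5, 0.2, -0.1]
finger_gap: 0.702
time_s: 9.43
tool_pos: [582.7, -37.9, 289.5]
eef_rot: [-0.331, 3.124, -0.001]
wrist_force: [0.7, 0.4, 0.6]
finger_gap: 0.704
[-6.44420493e-02  4.00757042e-01  4.10392403e-01  1.58011176e+00
 -8.15759891e-04 -2.75736653e-01] [582.65370016 -37.85761306 289.48480728]
wing_knob 0.75 [308.7, 176.4, 23.8, 78.1] ((321.5, 217.0), (74.0, 21.0), 90.0)
filter_drawer 0.65 [402.9, 60.4, 60.2, 203.8] ((433.9605407714844, 164.34768676757812), (44.4870719909668, 203.66184997558594), 6.040565490722656)
```

View pics/w5.png

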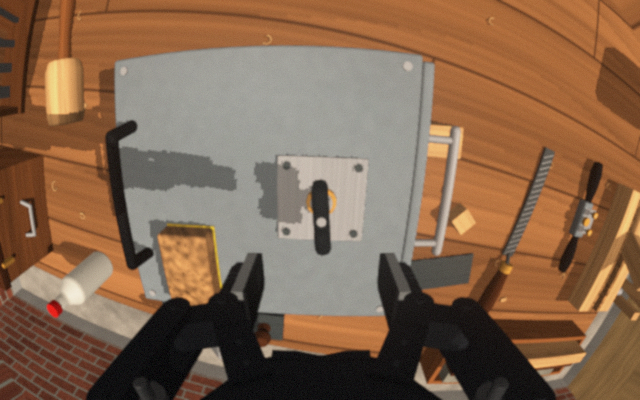

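The drawer is now shut in the wrist view. The wing knob is centred at about (321,217) with its wings running up and down the image, so the jaws already straddle them squarely. The plate corners are near (278,157), (368,158), (362,241) and (278,240).

```bash
python3 - <<'E'
from h import *
i=eyes.camera_info("wrist");s=env.read_state();T=s['tool_pos']
pl=np.array([fish(i,*p,193) for p in((278,157),(368,158),(362,241),(278,240))]);print(pl.round(),pl.mean(0))
w=np.array([fish(i,*p,246) for p in((319,181),(323,253))]);print("wing",w.round(1),w.mean(0),np.linalg.norm(w[0]-w[1]))
w=np.array([fish(i,*p,240) for p in((319,181),(323,253))]);print("wing",w.mean(0),np.degrees(np.arctan2(*(w[0]-w[1])[[1,0]])))
from scipy.spatial.transform import Rotation as Ro
R=Ro.from_rotvec(s["eef_rot"]).as_matrix();print("tool x yaw",np.degrees(np.arctan2(R[1,0],R[0,0])))
P=np.array(i["pose"]);K=np.array(i["K"])
def fp(p):
    c=P[:3,:3].T@(p-P[:3,3]);r=np.hypot(c[0],c[1]);th=np.arctan2(r,c[2]);return K[:2,2]+K[0,0]*th*c[:2]/r
for x in(-11,0,11):
  for z in (-40,-30,-20,-10,0,10): print(x,z,fp(T+R@[x,30,z]).round())
E
```

```text
[[555. -79. 193.]
 [540.  -6. 193.]
 [615.   9. 193.]
 [630. -66. 193.]] [584.67187628 -35.50293094 193.        ]
wing [[553.5 -44.1 246. ]
 [605.7 -30.  246. ]] [579.64382716 -37.0122768  246.        ] 54.07718647199817
wing [582.04916051 -36.48369187 240.        ] -164.88210848149626
tool x yaw -167.84178845287767
-11 -40 [382. 311.]
-11 -30 [379. 299.]
-11 -20 [376. 288.]
-11 -10 [373. 277.]
-11 0 [371. 268.]
-11 10 [368. 260.]
0 -40 [384. 293.]
0 -30 [381. 281.]
0 -20 [378. 270.]
0 -10 [375. 261.]
0 0 [372. 252.]
0 10 [369. 244.]
11 -40 [387. 273.]
11 -30 [383. 261.]
11 -20 [379. 251.]
11 -10 [376. 243.]
11 0 [373. 235.]
11 10 [371. 227.]
```

```bash

python3 -m handwheel '[[[0,0,3],[0.001,0.002,-0.03],0.06],[[0,0,3],[0.001,0.002,-0.06],0.06],[[0,0,3],[0.001,0.002,-0.075],0.06],[[0,0,3],[0.001,0.002,-0.08],0.06],[[0,0,3],[0.001,0.002,-0.08],0.06],[[0,0,3],[0.001,0.002,-0.08],0],[[0,0,3],[0.001,0.002,-0.08],0],[[0,0,3],[0.001,0.002,-0.08],0],[[0,0,3],[0.001,0.002,-0.08],0],[[0,0,3],[0.001,0.002,-0.08],0],[[0,0,3],[0.001,0.002,-0.08],0],[[0,0,3],[0.001,0.002,-0.08],0]]' 50
python3 - <<'E'
from h import *
im=eyes.read_camera("wrist");cv2.imwrite("pics/w6.png",im[:,:,::-1]);s=env.read_state();print(s["finger_gap"]*85.4,s["wrist_torque"],s["joint_pos"])
E
```

```text
time_s: 10.63
tool_pos: [585.1, -37.1, 211.2]
eef_rot: [-0.415, 3.11, -0.007]
wrist_force: [0.9, -5.7, 3.0]
finger_gap: 0.127
11.141058893130841 [-0.900499   -0.15296827  0.11456659] [-0.06152735  0.41336577  0.22843786  1.38133097 -0.00329811 -0.32662485]
```

View pics/w6.png

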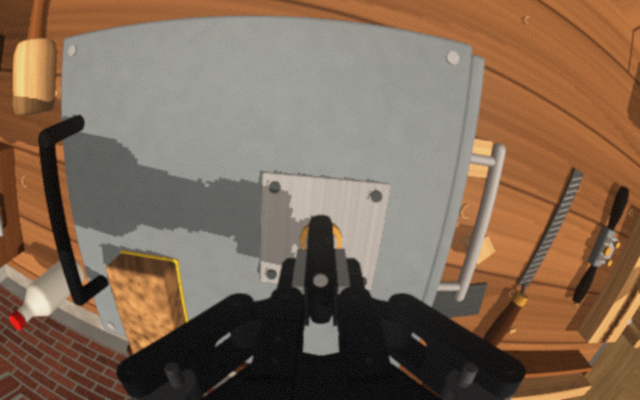

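```bash
cat > st.py <<'E'
from h import *
s=env.read_state();v=s["eef_rot"]
print("t",s["time_s"],"yaw",round(np.degrees(2*np.arctan2(v[1],v[0]))%360,1),"j6",s["joint_pos"][5].round(3),"tau",s["wrist_torque"].round(2),"F",s["wrist_force"].round(1),"pos",s["tool_pos"].round(1),"gap",round(s["finger_gap"]*85.4,1))
E
python3 st.py
python3 -m handwheel '[[[0,0,-6],[0,0,0],0],[[0,0,-12],[0,0,0],0],[[0,0,-18],[0,0,0],0]]' 60 >/dev/null; python3 st.py
python3 -m handwheel '[[[0,0,-6],[0,0,0],0],[[0,0,-12],[0,0,0],0]]' 60 >/dev/null; python3 st.py
```

```text
t 10.6833 yaw 195.2 j6 -0.327 tau [-0.9  -0.15  0.11] F [ 1.1 -4.3  2.7] pos [585.1 -37.1 211.2] gap 11.1
t 10.9333 yaw 176.9 j6 -0.007 tau [-1.12 -0.24  0.11] F [ 1.3 -6.   2.2] pos [585.1 -37.3 211.2] gap 11.0
t 11.1 yaw 164.9 j6 0.202 tau [-1.14 -0.2   0.12] F [ 0.4 -6.1  2.3] pos [585.1 -37.5 211.2] gap 10.6
```

```bash
for k in 1 2; do :; done
python3 -m handwheel '[[[0,0,-6],[0,0,0],0],[[0,0,-12],[0,0,0],0],[[0,0,-18],[0,0,0],0]]' >/dev/null; python3 st.py
python3 -m handwheel '[[[0,0,-6],[0,0,0],0],[[0,0,-12],[0,0,0],0]]' >/dev/null; python3 st.py
```

```text
t 11.35 yaw 146.9 j6 0.516 tau [-1.3  -0.15  0.06] F [ 1.7 -6.3  2.1] pos [585.  -37.8 211.2] gap 10.8
t 11.5167 yaw 134.9 j6 0.726 tau [-1.27 -0.07  0.12] F [ 0.1 -6.6  2.9] pos [584.9 -37.9 211.2] gap 10.4
```

```bash
python3 -m handwheel '[[[0,0,-5],[0,0,0],0],[[0,0,-10],[0,0,0],0],[[0,0,-15],[0,0,0],0]]' >/dev/null; python3 st.py
```

```text
t 11.7667 yaw 120.6 j6 0.975 tau [-2.01  0.19  5.23] F [-0.8 -9.4  4.4] pos [584.8 -37.9 211.6] gap 10.6
```

The stop is reached: torque jumped to 5.2 N m at yaw 120.6. I'll hold briefly, then ease back until the torque reverses, which gives the true seat angle of the grip.

```bash
python3 -m handwheel '[[[0,0,0],[0,0,0],0],[[0,0,0],[0,0,0],0]]' >/dev/null; python3 st.py
python3 -c "
from h import *
cv2.imwrite('pics/w7.png',eyes.read_camera('wrist')[190:320,240:400,::-1].repeat(4,0).repeat(4,1))"
python3 -m handwheel '[[[0,0,2],[0,0,0],0],[[0,0,2],[0,0,0],0]]' >/dev/null; python3 st.py
python3 -m handwheel '[[[0,0,2],[0,0,0],0],[[0,0,2],[0,0,0],0]]' >/dev/null; python3 st.py
python3 -m handwheel '[[[0,0,2],[0,0,0],0],[[0,0,2],[0,0,0],0]]' >/dev/null; python3 st.py
python3 -m handwheel '[[[0,0,2],[0,0,0],0],[[0,0,2],[0,0,0],0]]' >/dev/null; python3 st.py
```

```text
t 11.9333 yaw 121.0 j6 0.97 tau [-2.05  0.11  4.86] F [ -0.1 -10.3   4.4] pos [584.8 -37.9 211.6] gap 11.2
t 12.15 yaw 122.9 j6 0.936 tau [-1.98  0.1   4.06] F [ -0.8 -10.5   4. ] pos [584.8 -37.9 211.5] gap 11.2
t 12.3167 yaw 124.8 j6 0.903 tau [-1.78  0.03  3.38] F [ 0.2 -9.3  3.4] pos [584.8 -37.9 211.4] gap 10.8
t 12.4833 yaw 126.7 j6 0.869 tau [-1.87 -0.04  2.94] F [-0.3 -9.5  2.8] pos [584.9 -38.  211.3] gap 10.8
t 12.65 yaw 128.6 j6 0.836 tau [-1.78 -0.06  2.33] F [ 0.  -8.9  3.1] pos [584.9 -38.  211.3] gap 10.4
```

View pics/w7.png

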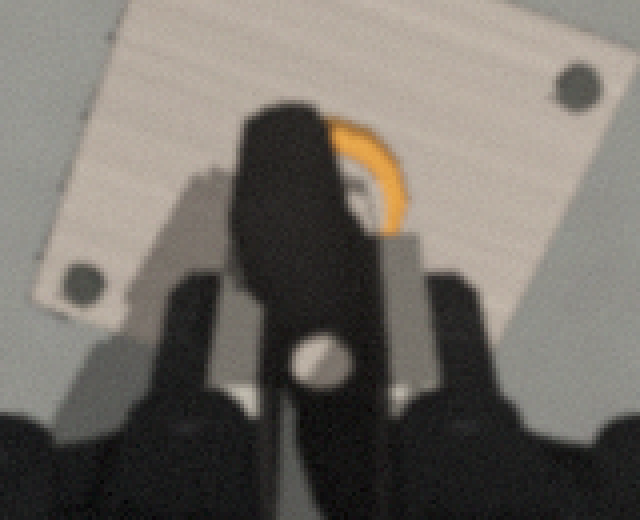

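In the loaded grip the wings are skewed by about 12–15°, so the fingers flexed. Torque is unwinding linearly towards zero at about yaw 136. I'll keep easing back.

```bash
python3 -m handwheel '[[[0,0,3],[0,0,0],0],[[0,0,3],[0,0,0],0]]' >/dev/null; python3 st.py
python3 -m handwheel '[[[0,0,3],[0,0,0],0],[[0,0,3],[0,0,0],0]]' >/dev/null; python3 st.py
python3 -m handwheel '[[[0,0,2],[0,0,0],0],[[0,0,2],[0,0,0],0]]' >/dev/null; python3 st.py
python3 -m handwheel '[[[0,0,2],[0,0,0],0],[[0,0,2],[0,0,0],0]]' >/dev/null; python3 st.py
```

```text
t 12.8167 yaw 131.5 j6 0.785 tau [-1.6  -0.11  1.35] F [ 0.3 -7.5  2.2] pos [584.9 -38.  211.2] gap 10.8
t 12.9833 yaw 134.3 j6 0.736 tau [-1.35 -0.14  0.08] F [ 1.5 -6.8  1.7] pos [584.9 -37.9 211.2] gap 11.1
t 13.15 yaw 136.2 j6 0.702 tau [-1.29 -0.13  0.13] F [ 1.1 -6.8  2.5] pos [584.9 -37.9 211.2] gap 10.9
t 13.3167 yaw 138.2 j6 0.667 tau [-1.28 -0.16  0.13] F [ 1.3 -6.7  2.5] pos [584.9 -37.9 211.2] gap 10.9
```

```bash
cat > wa.py <<'E'
from h import *
import sys
# wing yaw from centre-line pixels (knob dot, wing tip) at z=246, given tool yaw then
def wing(u0,v0,u1,v1,yaw):
    i=eyes.camera_info("wrist");v=env.read_state()["eef_rot"];now=np.degrees(2*np.arctan2(v[1],v[0]))
    a=fish(i,u0,v0,246);b=fish(i,u1,v1,246);d=b-a
    return (np.degrees(np.arctan2(d[1],d[0]))-now+yaw)%360, np.hypot(*d[:2]),a
E
python3 -c "
from wa import *
print('seated',wing(320.5,280,311.5,218,121.0)); print('seated2',wing(320.5,280,312.5,226,121.0)); print('grip',wing(320.3,281,319.8,218,195.2))"
python3 -m handwheel '[[[0,0,7],[0,0,0],0],[[0,0,14],[0,0,0],0],[[0,0,21],[0,0,0],0],[[0,0,28],[0,0,0],0],[[0,0,35],[0,0,0],0],[[0,0,42],[0,0,0],0],[[0,0,49],[0,0,0],0],[[0,0,56],[0,0,0],0],[[0,0,63],[0,0,0],0],[[0,0,70],[0,0,0],0],[[0,0,77],[0,0,0],0],[[0,0,83],[0,0,0],0]]' >/dev/null; python3 st.py
python3 -m handwheel '[[[0,0,4],[0,0,0],0],[[0,0,4],[0,0,0],0]]' >/dev/null; python3 st.py
python3 -c "
from h import *
cv2.imwrite('pics/w8.png',eyes.read_camera('wrist')[190:320,240:400,::-1].repeat(4,0).repeat(4,1))"
```

```text
seated (np.float64(127.88456056971444), np.float64(31.27716353538566), array([581.37486384, -34.32656486, 246.        ]))
seated2 (np.float64(128.00974049218686), np.float64(27.596745581118697), array([581.37486384, -34.32656486, 246.        ]))
grip (np.float64(195.53914732506396), np.float64(31.615733723147414), array([581.73281299, -34.77075955, 246.        ]))
t 14.3167 yaw 221.5 j6 -0.786 tau [-0.64 -0.08 -0.13] F [ 1.2 -3.6  3.1] pos [584.9 -36.7 211.2] gap 10.4
t 14.4833 yaw 225.3 j6 -0.851 tau [-0.84 -0.11  0.15] F [ 0.7 -5.1  3.5] pos [584.8 -36.7 211.2] gap 10.2
```

View pics/w8.png

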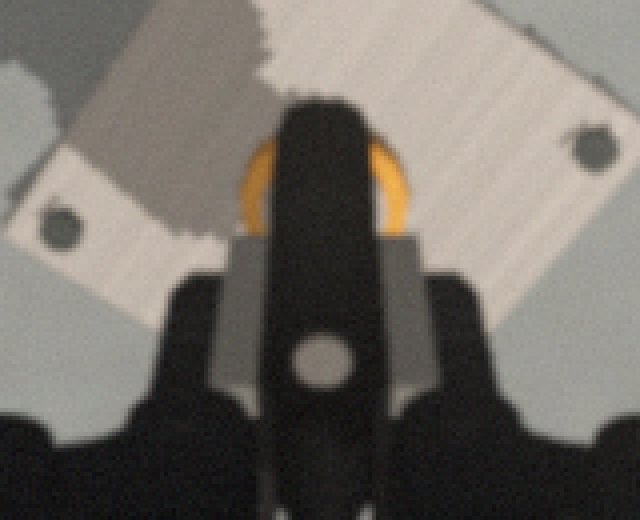

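The wings sit square in the jaws at yaw 225.3. The seat estimates are 134 from torque and about 128–131 from the image. Settling at about 222 gives 88–94° on either one, so I'll move there, hold still and check.

```bash
python3 -m handwheel '[[[0,0,-3],[0,0,0],0],[[0,0,-3],[0,0,0],0],[[0,0,-3],[0,0,0],0],[[0,0,-3],[0,0,0],0],[[0,0,-3],[0,0,0],0],[[0,0,-3],[0,0,0],0]]' 60 >/dev/null; python3 st.py
python3 - <<'E'
from h import *
i=eyes.camera_info("top")
im=eyes.read_camera("top");cv2.imwrite("pics/t3.png",cv2.resize(im[130:280,240:440],None,fx=4,fy=4)[:,:,::-1])
o=np.array([592.76,-95.08]);y=np.radians(-80.65);R=np.array([[np.cos(y),-np.sin(y)],[np.sin(y),np.cos(y)]])
for x in(-189,-194.5): 
  for yy in(-65,0,65): print(x,yy,((proj(i,np.r_[o+R@[x,yy],158])-[240,130])*4).round())
E
```

```text
t 15.0333 yaw 222.1 j6 -0.795 tau [-0.96 -0.07 -0.12] F [ 1.6 -5.1  5.1] pos [584.8 -36.7 211.1] gap 10.9
-189 -65 [213. 390.]
-189 0 [200. 315.]
-189 65 [188. 242.]
-194.5 -65 [207. 391.]
-194.5 0 [194. 317.]
-194.5 65 [181. 243.]
```

View pics/t3.png

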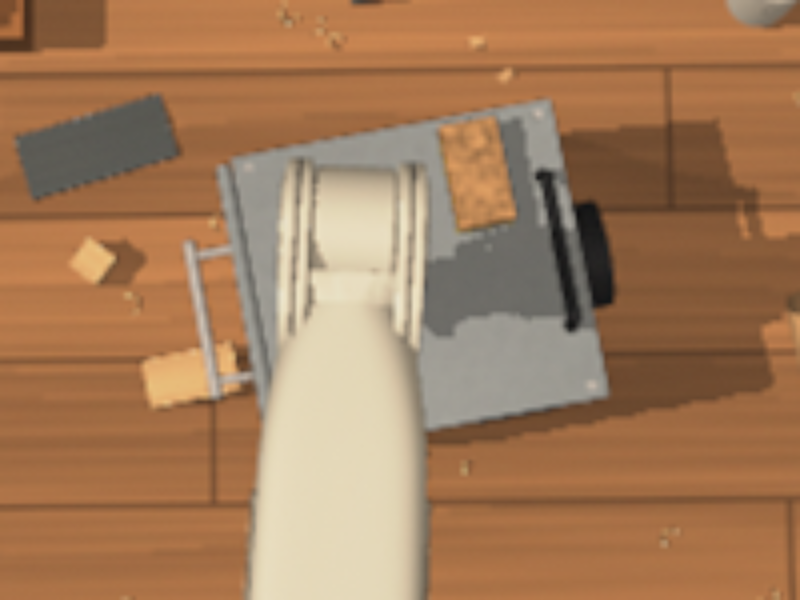

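The drawer bar runs from about (190,245) to (215,392), matching the predicted home line (188,242)–(213,390). The offcuts and sanding block have not moved. I'll hand in now.

```bash
python3 -c "
from rig import env
print(env.finish_job())"; python3 st.py
```

```text
the job is handed in; nothing more can be done
None
the job is handed in; nothing more can be done
```

The drawer is pushed home, the wing screw was seated and backed off about a quarter turn, and the gripper is still holding the wings at a 60 N grip setting. I handed the job in at about 15 s; no verdict is reported.

- **Drawer:** I felt the catch resist with about 14 N and then give, followed by a hard stop within 1 mm of the position I had worked out for home. In the last top view the bar lies on its predicted home line.
- **Seating the screw:** It turned clockwise by about 60–67° and hit a hard stop, with torque rising to about 5 N m.
- **Backing off:** Two estimates of the seat angle disagreed: 134° from where the torque vanished, and about 128–131° from the picture. The final jaw angle of 222° is therefore 88–94° back from the seat, inside the allowed range either way.
- **Holding:** The wings sat square in the jaws, with about 11 mm between the pads and the tool within about 2 mm of the screw's axis. The torque reading was too noisy to show the screw's friction clearly.
- **Fingertip mismatch:** With the jaws shut, the fingertips were about 12 mm behind the reported TCP, not 25 mm ahead as described. Because of this my first push passed over the bar and met the drawer front instead. I measured the offset by pressing lightly on the bar (peak about 34 N at the wrist) and allowed for it afterwards.
- **Tools and offcuts:** The sanding block, offcuts and scraper looked unmoved in the last view, and the arm never went near the other tools.

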